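# Fill the cup from the ball dispenser

### The arm

A 6-joint arm with a two-finger parallel gripper is mounted at the origin on a cart in front of the work surface, level with it; the furniture and walls round the work are solid. World frame = base frame: x ahead of the robot, y to its left, z up, the work surface at z = 0. Lengths are in m, angles in degrees, forces in N, time in s.
With the tool pointing down it reaches from about 0.35 to 0.875 m from the base axis. Payload 4.2 kg.
Tool frame: the origin (TCP) lies midway between the tips of the shut fingers; the grasp point (between the pads) lies 19 mm behind it; z points along the fingers, y is the line along which they close (so a half turn about z gives the same grasp; the last joint's range is limited). The gripper opens to 87 mm and grips with 3 to 60 N. Pads are 19 mm wide; open, the fingers measure 117 mm over their backs; the gripper's body (75 mm by 190 mm) begins 51 mm behind the grasp point.
Start: joints at [79.962, 22.042, 0.453, 0, -68.411, -14.817], TCP at [0.263, 0.567, 0.223] pointing down, gripper open.
Joint ranges: [-179.83, 179.83], [-69.29, 118.12], [-61.27, 80.66], [-181.25, 117.63], [-171.15, -9.14], [-177.46, 177.46]. Speed limits (degrees/s): [159.86, 159.86, 180, 180, 180, 180].

### API

Orientations are given as a 3x3 rotation matrix whose columns are the frame's x, y, z axes.
In Python, from station import r, cams gives the robot as it stands.
- The arm moves only by the tool play_rows, never from a script. Its argument "commands" is text: rows parted by semicolons, each of 6 numbers parted by spaces: the shift along the world's x, y, z normalised to -1 to 1, where 1 is 30 mm, then the turn, a rotation vector about the world's x, y, z normalised to -1 to 1, where 1 is 0.15 rad. A call has 1 to 20 rows; each row shifts and turns the commanded pose from where the row before left it; what a row does not reach is not made up. A row lasts 1/10 s, in which the tool goes at most 50 mm and 8.59 degrees, less where a joint would pass 70% of its speed; a pose out of reach is approached as far as the arm can. A call with a number of a shift or a turn outside -1 to 1 is refused whole. A call with a gripper value outside its range is refused whole. "grip" is the finger opening in mm, from 0 to 87, set as the call begins (left out, the last holds). The fingers move at their own pace and stop on an object; the grip force is fixed at half the most. Time passes only in rows, so rows that do not move let the fingers close. It gives the time, the measured TCP pose, the force, the opening and the grip force at its end, in the units of the state.
- r.sense(): the state, without advancing time (a new reading comes with each control period).
- cams.capture(name): name is "scene" or "top" or "wrist"; returns (picture, depth): 420x560x3 uint8, blue, green, red; 420x560 float32, m along the optical axis (not along the pixel's ray), 0 where there is no reading.
- cams.camera_info(name): a dict with "mtx" (3x3 intrinsics, pixels), "R" (3x3) and "t" (3): a world point X has camera coordinates R X + t. Camera axes: x right, y down, z forward; pixel columns grow to the right and rows downward; lengths in m; the calibration is good to about 2 mm. A picture is of the moment at which its call begins: read the wrist's pose just before it. camera_info takes no time and is no camera call; for the wrist camera it gives the pose at the moment of the call.
- r.finish_job(): hands the job in; it is judged then, once.
The state is a dict: "time_s": time; "joints": joint angles; "joint_velocities": joint speeds; "effort": joint torques, N m; "tcp_pos": TCP position; "ee_rot": TCP orientation; "wrist_force": force on the tool from outside, world axes, zero at the start; "moment": the same for the moment, N m; "gripper_width": opening from 0.0 (shut) to 1.0 (fully open); "gripper_force": force on a finger pad.
Only numpy, scipy, OpenCV 4.12 (cv2) and the standard library are available. Lean on these libraries where they do the work, as an engineer would, in place of code of your own. Each camera call takes 0.05 s, during which the arm holds its last target. There are 200 camera calls.

### The job

Stand the blue cup under the spout lip of the ball dispenser, then turn the red quarter-turn handle fully open so that all five steel balls run into the cup, and turn the handle fully closed again. Leave the cup standing upright under the lip with all the balls in it, and do not disturb the paste jar, brass weight, thread spool or needle tin.

Things in the scene. Friction and masses are not known exactly. Their poses are not given: they have to be found in the camera images.
- cup: blue open cup (straight-sided, round, 58 mm outside diameter, 70 mm tall, wall 3 mm, floor 4 mm thick, 0.12 to 0.21 kg), standing loose and upright on the table. Origin: centre of its underside; z up its axis.
- dispenser: grey ball dispenser fixed to the table: an open sloping chute, 24 mm wide inside, on a stand whose base plate covers x 30 to 190, y -45 to 45 mm. Origin: on the table straight below the middle of the spout lip. +x points level from the lip back along the rising chute (balls run towards -x), +y across it to the side of the handle, z up. The walls rise from 108 mm high (x = 35) to 132 mm (x = 183).
- spout_lip (a point): middle of the lower end of the chute floor, over which the balls drop, leaving at 0.3 to 0.6 m/s; 80 mm above the table (underside 76 mm: the cup's rim passes below with 6 mm to spare). Over the first 35 mm behind the lip the chute is at most 98 mm high, spans dispenser y -16 to 31 mm, and nothing stands below its first 30 mm.
- cup_spot (a point): point on the table where the centre of the cup's underside belongs, 24 mm in front of the lip (dispenser -x) on the chute's middle line. There the cup's rim reaches 5 mm under the lip, so the cup comes in level from the front rather than straight down.
- gate_handle (a joint): quarter-turn gate handle: 0 = closed (lever square to the chute, pointing to dispenser +y; a steel blade bars the chute), 1.571 = open (lever along the chute, pointing up it to dispenser +x). Opening turns clockwise seen from above. Hard stops at both ends, no spring: it stays where left; light friction of 0.08 N m.
- handle_pivot (a point): on the handle's upright axis at the lever's mid-height, 164 mm above the table, at dispenser x 66, y 20 mm.
- handle_grip (a point): a good place to hold or push the red lever, 65 mm out from handle_pivot, at mid-height. The lever is a bar 12 mm wide, 16 mm tall, 156 to 172 mm above the table, and ends 88 mm from the pivot; nothing stands over it, at least 25 mm is free below it. The point's axes turn with it: y outwards along the lever, x across it.
- ball_0: one of the five loose bright steel balls, 18 mm diameter, 24 g; origin at its centre. At the start they stand in a row in the chute behind the closed gate; they roll out by themselves in about a second once it is open.
- ball_1: one of the five loose bright steel balls, 18 mm diameter, 24 g; origin at its centre. At the start they stand in a row in the chute behind the closed gate; they roll out by themselves in about a second once it is open.
- ball_2: one of the five loose bright steel balls, 18 mm diameter, 24 g; origin at its centre. At the start they stand in a row in the chute behind the closed gate; they roll out by themselves in about a second once it is open.
- ball_3: one of the five loose bright steel balls, 18 mm diameter, 24 g; origin at its centre. At the start they stand in a row in the chute behind the closed gate; they roll out by themselves in about a second once it is open.
- ball_4: one of the five loose bright steel balls, 18 mm diameter, 24 g; origin at its centre. At the start they stand in a row in the chute behind the closed gate; they roll out by themselves in about a second once it is open.
- paste_jar: glass jar of white paste, 58 mm wide, 66 mm tall; about the cup's size but white, not blue; loose, a bystander. Origin: centre of its underside, z up.
- brass_weight: brass weight with a knob on top, 46 mm wide, 67 mm tall (the one on the right half of the table; another, fixed, stands far back on the left); loose, a bystander. Origin: centre of its underside, z up.
- thread_spool: wooden spool of thread, 36 mm wide, 46 mm tall; loose, a bystander. Origin: centre of its underside, z up.
- needle_tin: round red and white tin, 62 mm wide, 21 mm tall (the nearer one; another, fixed, lies far back on the left); loose, a bystander. Origin: centre of its underside, z up.
Not all that is in view belongs to the job. There is more than one size of the cup; the one meant has the size given above.

How it is judged (in metres and radians):
On the way, in this order (a step that is already met when the one before it is completed fails the run):
1. the cup stands upright and still on the table under the spout lip (centre 2 to 42 mm in front of the lip, within 16 mm of the chute's middle line) while the gate is still closed (below 0.3 rad) (x of cup in the frame of dispenser between -0.042 and -0.002 m and y of cup in the frame of dispenser between -0.016 and 0.016 m and angle between cup's own z axis and vertical below 0.1 rad and height (world z) of cup below 0.004 m and linear speed of cup below 0.03 m/s and value of joint gate_handle below 0.3 rad), for 0.2 s.
2. the handle is turned fully open (above 1.4 rad) (value of joint gate_handle above 1.4 rad), for 0.1 s.
At the end, for the whole second after the job is handed in: All five balls lie at rest inside the cup (centres within 26 mm of its axis and below its rim); the cup stands upright (within 0.1 rad) and still on the table under the lip (centre 2 to 42 mm in front of it, within 16 mm of the chute's middle line); the handle is closed (below 0.14 rad) (x of cup in the frame of dispenser between -0.042 and -0.002 m and y of cup in the frame of dispenser between -0.016 and 0.016 m and angle between cup's own z axis and vertical below 0.1 rad and height (world z) of cup below 0.004 m and linear speed of cup below 0.03 m/s and value of joint gate_handle below 0.14 rad and horizontal distance between each of ball_0, ball_1, ball_2, ball_3, ball_4 and cup below 0.026 m and z of ball_0 in the frame of cup between 0 and 0.064 m and linear speed of each of ball_0, ball_1, ball_2, ball_3, ball_4 below 0.05 m/s and z of ball_1 in the frame of cup between 0 and 0.064 m and z of ball_2 in the frame of cup between 0 and 0.064 m and z of ball_3 in the frame of cup between 0 and 0.064 m and z of ball_4 in the frame of cup between 0 and 0.064 m); the robot touches nothing.
It fails at once if the paste jar is moved by more than 30 mm (distance of paste_jar from where it was at the start of the episode above 0.03 m).
It fails at once if the brass weight is moved by more than 30 mm (distance of brass_weight from where it was at the start of the episode above 0.03 m).
It fails at once if the thread spool is moved by more than 30 mm (distance of thread_spool from where it was at the start of the episode above 0.03 m).
It fails at once if the needle tin is moved by more than 30 mm (distance of needle_tin from where it was at the start of the episode above 0.03 m).
It also fails if it takes over 64 s, if anything falls off the work surface, if the arm or the gripper's body presses on something with over 40 N, if the wrist force passes 120 N, or if a joint passes its speed limit or range.

## Working session

There is one attempt and no reset: what is moved stays moved. The work goes in short steps, Python scripts to look and compute and a tool call to move; the robot and the scene stay as the last step left them, time stands still between calls to the robot, and variables do not carry over. Pictures are saved under pics/ and viewed, at most 10 in all, crops included, and the job is handed in when it is done.

Besides the shell and the picture viewer there is one more tool, called after ">>>" by a JSON object that holds its "fn" and its "kwargs", one argument or row to a line. play_rows: Moves the arm, as the interface text tells. Scaled input: -1 to 1 covers 30 mm each way for a shift and 0.15 rad each way for a turn. Its arguments: {"type":"object","properties":{"commands":{"type":"string"},"grip":{"type":"number"}},"required":["commands"]}

```bash
mkdir -p pics; ls; python3 - <<'E'
from station import r,cams
import cv2,numpy as np
for n in ("scene","top"):
    p,d=cams.capture(n); cv2.imwrite(f"pics/{n}0.png",p); np.savez(f"{n}0.npz",p=p,d=d,**cams.camera_info(n))
    i=cams.camera_info(n); print(n,i["mtx"],i["R"],i["t"])
s=r.sense(); print(s["time_s"],s["tcp_pos"],s["ee_rot"])
E
```

```text
pics
scene [[426.62573762   0.         279.09418949]
 [  0.         426.62573762 209.71185623]
 [  0.           0.           1.        ]] [[ 0.47702259 -0.87887998 -0.00440862]
 [-0.67826757 -0.36493856 -0.63778755]
 [ 0.55892983  0.30722929 -0.77019972]] [-0.21913789  0.42926487  0.99347254]
top [[526.20138509   0.         285.54644127]
 [  0.         526.20138509 215.17105587]
 [  0.           0.           1.        ]] [[-0.0185818  -0.99981826 -0.00426081]
 [-0.99763371  0.018823   -0.06612614]
 [ 0.06619432  0.00302198 -0.99780217]] [0.02731639 0.52904247 1.77935896]
0.1 [0.26246847 0.56662619 0.2215889 ] [[ 9.07312465e-01 -4.20456394e-01 -7.15454613e-04]
 [-4.20456987e-01 -9.07310648e-01 -1.81936571e-03]
 [ 1.15824357e-04  1.95155108e-03 -9.99998089e-01]]
```

View pics/scene0.png

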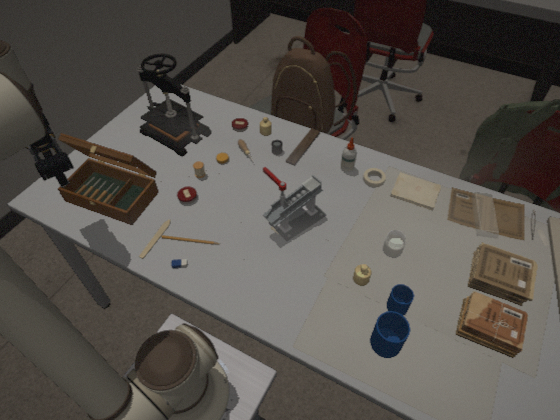

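View pics/top0.png

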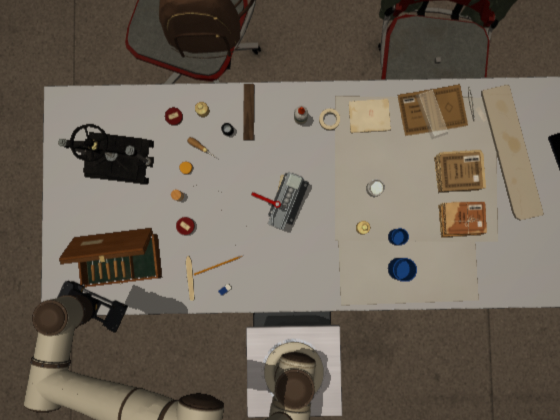

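The scene shows the dispenser mid-table, with the lever pointing left and the lip towards the robot (top view about (280,228)). The small blue cup is at top (398,237) with a larger one at (402,269). The brass weight is at (363,228), the jar at (376,188), the spool at (177,195) and the tin at (186,226). Now I'll measure positions.

```bash
cat > h.py <<'E'
import numpy as np,cv2
def cloud(p,d,mtx,R,t):
    v,u=np.mgrid[:d.shape[0],:d.shape[1]]
    c=np.stack([(u-mtx[0,2])/mtx[0,0]*d,(v-mtx[1,2])/mtx[1,1]*d,d],-1)
    X=(c-t)@R; X[d==0]=np.nan
    return X
def load(n):
    z=np.load(n+"0.npz"); return z["p"],z["d"],cloud(*[z[k] for k in("p","d","mtx","R","t")])
E
python3 - <<'E'
from h import *
for n in("top","scene"):
    p,d,X=load(n)
    hsv=cv2.cvtColor(p,cv2.COLOR_BGR2HSV); z=X[...,2]
    blue=(hsv[...,0]>100)&(hsv[...,0]<125)&(hsv[...,1]>120)&(X[...,1]<0)
    k,l,st,c=cv2.connectedComponentsWithStats(blue.astype(np.uint8))
    for i in range(1,k):
        if st[i,4]<60: continue
        q=X[l==i]; q=q[~np.isnan(q[:,0])]
        top=q[q[:,2]>np.percentile(q[:,2],97)-.006]
        (c0,rad)=cv2.minEnclosingCircle(top[:,:2].astype(np.float32))
        print(n,"blue",st[i],"zmax",q[:,2].max().round(3),"ctr",np.round(c0,4),"r",round(rad,4))
    red=((hsv[...,0]<6)|(hsv[...,0]>174))&(hsv[...,1]>150)&(z>.13)&(z<.2)
    q=X[red]; m=q[(q[:,0]>.4)&(q[:,0]<.75)&(abs(q[:,1])<.25)]
    b=m[(m[:,2]>.155)]
    r_=cv2.minAreaRect((b[:,:2]*1000).astype(np.float32)); print("red",len(b),r_,np.percentile(m[:,2],[5,50,95]))
    # everything tall
    tall=((z>.012)&(z<.3)&(X[...,0]>.25)&(X[...,0]<.85)&(abs(X[...,1])<.55)).astype(np.uint8)
    k,l,st,c=cv2.connectedComponentsWithStats(tall)
    for i in range(1,k):
        if st[i,4]<60: continue
        q=X[l==i]; print("obj",c[i].round(),st[i,4],"med",np.median(q,0).round(3),"min",q.min(0).round(3),"max",q.max(0).round(3))
p,d,X=load("top")
z=X[...,2]; m=(z>.06)&(z<.15)&(X[...,0]>.4)&(X[...,0]<.75)&(abs(X[...,1])<.15)
print(cv2.minAreaRect((X[m][:,:2]*1000).astype(np.float32)))
print((X[...,2][165:240,255:312:3]*1000)[::3].round().astype(int))
E
```

```text
top blue [389 229  20  16 242] zmax 0.078 ctr [ 0.448 -0.357] r 0.029
top blue [389 258  28  23 512] zmax 0.106 ctr [ 0.3427 -0.363 ] r 0.0395
red 101 ((573.0733642578125, 76.10940551757812), (94.81212615966797, 20.01468849182129), 61.32954788208008) [0.16473197 0.17222761 0.17806268]
obj [437. 127.] 274 med [ 0.823 -0.508  0.023] min [ 0.79  -0.545  0.012] max [ 0.85  -0.473  0.035]
obj [364. 127.] 193 med [ 0.832 -0.256  0.016] min [ 0.81  -0.318  0.012] max [ 0.85  -0.21   0.025]
obj [227. 129.] 115 med [0.829 0.212 0.035] min [0.81  0.195 0.013] max [0.849 0.233 0.045]
obj [330. 126.] 82 med [ 0.835 -0.138  0.019] min [ 0.822 -0.173  0.012] max [ 0.849 -0.108  0.033]
obj [133. 157.] 1365 med [0.72  0.511 0.08 ] min [0.645 0.464 0.012] max [0.802 0.55  0.3  ]
obj [197. 145.] 139 med [0.779 0.321 0.021] min [0.735 0.256 0.012] max [0.805 0.353 0.034]
obj [445. 171.] 642 med [ 0.667 -0.523  0.045] min [ 0.599 -0.55   0.012] max [ 0.734 -0.5    0.057]
obj [185. 167.] 114 med [0.7   0.359 0.017] min [0.681 0.34  0.012] max [0.72  0.38  0.029]
obj [283. 200.] 1118 med [0.572 0.02  0.10
[... 12610 characters left out ...]
   10
                     4                    6                   -2
                     0                   -2                    2
                     8                    0                    4
                     5]
 [                  -5                   -1                    2
                    -3                    5                    7
                     8                    3                    2
                     8                    0                   -4
                    -3                    2                   -7
                    11                    1                    4
                    -7]]<stdin>:26: RuntimeWarning: invalid value encountered in cast
```

```bash
python3 - <<'E'
import cv2
a=cv2.imread("pics/top0.png")[165:285,240:420]; b=cv2.imread("pics/scene0.png")[155:275,235:415]
cv2.imwrite("pics/crop.png",cv2.resize(cv2.vconcat([a,b])if 0 else cv2.hconcat([a,b]),None,fx=2.2,fy=2.2,interpolation=2))
E
```

```text
(no output)
```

View pics/crop.png

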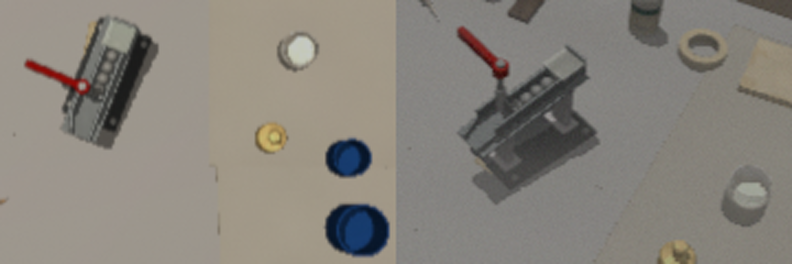

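The crop confirms that the lip faces the robot and the balls sit behind the gate. The dispenser's +x is about (0.92,-0.39), so the lip is near (0.484,0.046). The 58 mm cup is at (0.448,-0.358), and its measured radius of 29 mm matches. I'll go over the lip for a close look.

>>> {"fn": "play_rows", "kwargs": {
  "commands": "0.3 -0.98 0.2;0.3 -0.98 0.2;0.3 -0.98 0.2;0.3 -0.98 0.2;0.3 -0.98 0.2;0.3 -0.98 0.2;0.3 -0.98 0.2;0.3 -0.98 0.2;0.3 -0.98 0.2;0.3 -0.98 0.2;0.3 -0.98 0.2;0.3 -0.98 0.2;0.3 -0.98 0.2;0.3 -0.98 0.2;0.3 -0.98 0.2;0.3 -0.98 0.2;0.3 -0.98 0.2",
  "grip": 87
}}

```text
schema error: expected 6 numbers
```

>>> {"fn": "play_rows", "kwargs": {
  "commands": "0.3 -0.98 0.2 0 0 0;0.3 -0.98 0.2 0 0 0;0.3 -0.98 0.2 0 0 0;0.3 -0.98 0.2 0 0 0;0.3 -0.98 0.2 0 0 0;0.3 -0.98 0.2 0 0 0;0.3 -0.98 0.2 0 0 0;0.3 -0.98 0.2 0 0 0;0.3 -0.98 0.2 0 0 0;0.3 -0.98 0.2 0 0 0;0.3 -0.98 0.2 0 0 0;0.3 -0.98 0.2 0 0 0;0.3 -0.98 0.2 0 0 0;0.3 -0.98 0.2 0 0 0;0.3 -0.98 0.2 0 0 0;0.3 -0.98 0.2 0 0 0;0.3 -0.98 0.2 0 0 0",
  "grip": 87
}}

```text
time_s: 1.8
tcp_pos: [0.4155, 0.066, 0.3245]
ee_rot: [[0.907, -0.42, -0.0], [-0.42, -0.907, 0.0], [-0.0, 0.0, -1.0]]
wrist_force: [0.9, 0.5, -0.2]
gripper_width: 0.999
gripper_force: 0.0
```

```bash
python3 - <<'E'
from station import r,cams
import cv2,numpy as np
s=r.sense(); i=cams.camera_info("wrist"); p,d=cams.capture("wrist")
cv2.imwrite("pics/w1.png",p); np.savez("w10.npz",p=p,d=d,**i)
print(s["time_s"],s["tcp_pos"],s["ee_rot"].round(3) if hasattr(s["ee_rot"],"round") else s["ee_rot"],"campos",-i["R"].T@i["t"],i["R"].round(2))
E
```

```text
1.8 [0.41548915 0.06598063 0.32454619] [[ 0.907 -0.42  -0.   ]
 [-0.42  -0.907  0.   ]
 [-0.     0.    -1.   ]] campos [0.49307223 0.03173059 0.48577887] [[-0.42 -0.91 -0.  ]
 [-0.87  0.4   0.3 ]
 [-0.27  0.13 -0.95]]
```

View pics/w1.png

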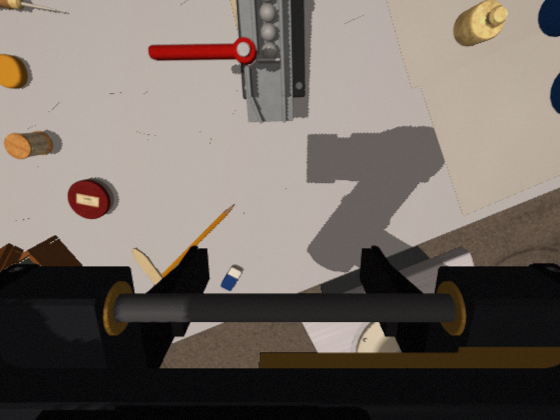

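The picture shows the lip edge at about (247–293,120) and the pivot at (244,50), with the lever running to (150,51). Next I'll fit the dispenser frame from depth.

```bash
python3 - <<'E'
from h import *
from station import r
p,d,X=load("w1")
z=X[...,2]; hsv=cv2.cvtColor(p,cv2.COLOR_BGR2HSV)
red=((hsv[...,0]<6)|(hsv[...,0]>174))&(hsv[...,1]>150)&(z>.15)&(z<.2)
q=X[red]; print("lever",cv2.minAreaRect((q[:,:2]*1000).astype(np.float32)),np.median(q[:,2]))
print("lever pca",np.degrees(np.arctan2(*np.linalg.svd(q[:,:2]-q[:,:2].mean(0),full_matrices=0)[2][0][::-1])))
m=(z>.07)&(z<.14)&(X[...,1]>-.06)&(X[...,1]<.1); m[140:]=0
for a in (-22,-23,-24,-25,-26):
    c,s=np.cos(np.radians(a)),np.sin(np.radians(a))
    U=X[m]@np.array([c,s,0]);V=X[m]@np.array([-s,c,0])
    u0=np.percentile(U,.5); 
    e=[]
    for k in range(0,8):
        w=(U>u0+.004+.008*k)&(U<u0+.012+.008*k)
        e.append((np.percentile(V[w],[2,98])*1000).round(1))
    print(a,u0.round(4),np.array(e).T.tolist())
for row in (100,110,116):
    print(row,[(c,*(X[row,c]*1000).round().tolist()) for c in range(240,300,4)])
print("col",[(rr,*(X[rr,270]*1000).round().tolist()) for rr in range(60,126,5)])
print(r.sense()["joints"])
E
python3 - <<'E'
import cv2
cv2.imwrite("pics/w1c.png",cv2.resize(cv2.imread("pics/w1.png")[0:140,210:330],None,fx=4,fy=4,interpolation=2))
E
```

```text
lever ((572.950927734375, 76.9822769165039), (97.08663177490234, 21.799846649169922), 62.374778747558594) 0.17057161797679193
lever pca 65.5488209123639
-22 0.4333 [[204.9, 204.8, 204.6, 204.6, 204.5, 204.5, 204.8, 204.5], [258.6, 258.4, 258.3, 258.2, 257.9, 258.1, 257.7, 248.2]]
-23 0.4293 [[212.4, 212.6, 212.5, 212.7, 212.8, 212.8, 213.6, 212.4], [265.6, 266.2, 266.3, 266.3, 266.2, 266.0, 266.2, 252.0]]
-24 0.4249 [[220.2, 220.3, 220.4, 220.7, 221.0, 222.1, 221.6, 220.9], [273.7, 273.7, 274.2, 274.8, 274.3, 274.2, 274.7, 260.3]]
-25 0.4202 [[227.8, 228.6, 228.3, 227.9, 228.8, 230.1, 230.3, 230.3], [281.3, 281.7, 282.0, 282.0, 282.4, 283.0, 282.9, 268.9]]
-26 0.4157 [[235.0, 235.5, 236.1, 236.5, 236.8, 237.4, 238.4, 238.5], [288.9, 289.1, 289.7, 290.0, 290.5, 291.1, 291.4, 277.0]]
100 [(240, 533.0, 85.0, -1.0), (244, 530.0, 79.0, -3.0), (248, 522.0, 67.0, 83.0), (252, 519.0, 62.0, 93.0), (256, 518.0, 58.0, 83.0), (260, 516.0, 53.0, 83.0), (264, 514.0, 49.0, 84.0), (268, 512.0, 45.0, 83.0), (272, 510.0, 40.0, 84.0), (276, 508.0, 36.0, 83.0), (280, 506.0, 32.0, 83.0), (284, 503.0, 27.
[... 619 characters left out ...]
60, 499.0, 61.0, 90.0), (264, 497.0, 57.0, 81.0), (268, 495.0, 53.0, 79.0), (272, 493.0, 48.0, 80.0), (276, 491.0, 44.0, 79.0), (280, 489.0, 39.0, 78.0), (284, 487.0, 35.0, 89.0), (288, 485.0, 30.0, 81.0), (292, 482.0, 26.0, 80.0), (296, 478.0, 19.0, -2.0)]
col [(60, 546.0, 24.0, 112.0), (65, 545.0, 26.0, 90.0), (70, 540.0, 28.0, 89.0), (75, 535.0, 30.0, 88.0), (80, 530.0, 33.0, 87.0), (85, 526.0, 35.0, 85.0), (90, 521.0, 38.0, 86.0), (95, 516.0, 40.0, 84.0), (100, 511.0, 42.0, 85.0), (105, 505.0, 45.0, 84.0), (110, 500.0, 48.0, 82.0), (115, 495.0, 50.0, 80.0), (120, 490.0, 53.0, 81.0), (125, 482.0, 60.0, -2.0)]
[ 31.02984884  -2.22099845 -14.99373437   0.10063204 -77.21498867
  33.94896498]
```

View pics/w1c.png

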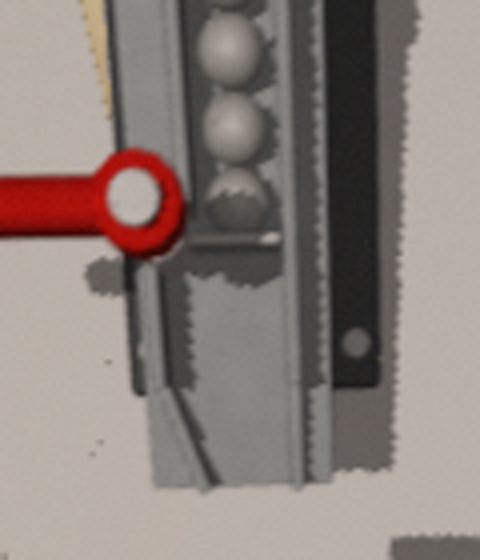

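```bash
python3 - <<'E'
import numpy as np
w=np.load("w10.npz"); K,R,t=w["mtx"],w["R"],w["t"]
def ray(u,v,z):
    o=-R.T@t; g=R.T@np.linalg.solve(K,[u,v,1]); return o+g*(z-o[2])/g[2]
L=[]
for n,u,v,z in [("b2",267.25,12.5,.108),("b1",268.75,32.5,.105),("lipmid",272.5,120.5,.080),("lipL",248.3,121.5,.08),("lipR",292.5,120,.08),("pivot",243.5,49,.174),("leverend",149,52,.172),("wallR_lip",284.5,120,.09),("wallR_up",282,5,.117),("plateR_near",292.5,100,.08)]:
    X=ray(u,v,z); print(n,(X*1000).round(1))
E
```

```text
b2 [589.1   6.9 108. ]
b1 [572.2  13.4 105. ]
lipmid [487.7  50.1  80. ]
lipL [499.3  78.   80. ]
lipR [477.8  27.3  80. ]
pivot [555.5  43.  174. ]
leverend [589.5 121.6 172. ]
wallR_lip [482.3  36.3  90. ]
wallR_up [586.5  -9.1 117. ]
plateR_near [499.2  17.7  80. ]
```

The fit is consistent: pivot minus lip comes out as (65,20) mm in the dispenser frame, against the given (66,20). The lip is at (0.4875,0.050), yaw is -23.2°, and the cup spot is (0.4655,0.0595). The wrist camera would overhang the handle, so I'll turn the tool -178° on the way to the cup.

>>> {"fn": "play_rows", "kwargs": {
  "commands": "0.054 -0.707 0 0 0 -1;0.054 -0.707 0 0 0 -1;0.054 -0.707 0 0 0 -1;0.054 -0.707 0 0 0 -1;0.054 -0.707 0 0 0 -1;0.054 -0.707 0 0 0 -1;0.054 -0.707 0 0 0 -1;0.054 -0.707 0 0 0 -1;0.054 -0.707 0 0 0 -1;0.054 -0.707 0 0 0 -1;0.054 -0.707 0 0 0 -1;0.054 -0.707 0 0 0 -1;0.054 -0.707 0 0 0 -1;0.054 -0.707 0 0 0 -1;0.054 -0.707 0 0 0 -1;0.054 -0.707 0 0 0 -1;0.054 -0.707 0 0 0 -1;0.054 -0.707 0 0 0 -1;0.054 -0.707 0 0 0 -1;0.054 -0.707 0 0 0 -1"
}}

```text
time_s: 3.85
tcp_pos: [0.4479, -0.3576, 0.3239]
ee_rot: [[-0.956, 0.294, -0.001], [0.294, 0.956, 0.001], [0.001, 0.0, -1.0]]
wrist_force: [-0.1, -0.5, -0.1]
gripper_width: 0.995
gripper_force: 0.0
```

>>> {"fn": "play_rows", "kwargs": {
  "commands": "0 0 -0.5 0 0 -0.4;0 0 -0.5 0 0 -0.35;0 0 0 0 0 0"
}}

```text
time_s: 4.15
tcp_pos: [0.4469, -0.3562, 0.2916]
ee_rot: [[-0.919, 0.394, -0.005], [0.394, 0.919, 0.003], [0.006, 0.001, -1.0]]
wrist_force: [0.5, -1.1, -0.0]
gripper_width: 0.998
gripper_force: 0.0
```

```bash
python3 - <<'E'
from station import r,cams
from h import *
s=r.sense(); i=cams.camera_info("wrist"); p,d=cams.capture("wrist"); X=cloud(p,d,i["mtx"],i["R"],i["t"])
cv2.imwrite("pics/w2.png",p)
print(s["time_s"],s["tcp_pos"],np.degrees(np.arctan2(s["ee_rot"][1,0],s["ee_rot"][0,0])),s["joints"].round(1))
hsv=cv2.cvtColor(p,cv2.COLOR_BGR2HSV)
m=(hsv[...,0]>100)&(hsv[...,0]<125)&(hsv[...,1]>120)&(X[...,2]>.055)&(X[...,2]<.085)&(X[...,0]>.4)&(X[...,1]<-.3)&(X[...,1]>-.42)
q=X[m]; print(len(q),np.percentile(q[:,2],[50,90,99]) if len(q) else 0)
t=q[q[:,2]>.066]; print(cv2.minEnclosingCircle((t[:,:2]*1000).astype(np.float32)), np.percentile(t,[1,99],0))
E
```

```text
4.15 [ 0.44686904 -0.35620935  0.29164529] 156.77685022611956 [-22.4  14.7  -0.3  -0.1 -75.4 -90.8]
461 [0.06829827 0.06978198 0.07057877]
((449.36181640625, -357.5468444824219), 28.713775634765625) [[ 0.42170632 -0.38521636  0.066477  ]
 [ 0.47733066 -0.3302783   0.07061685]]
```

View pics/w2.png

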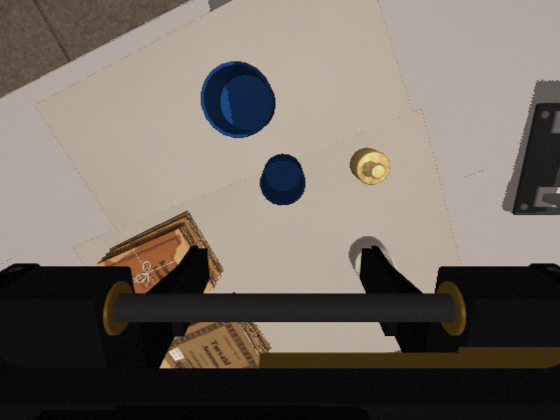

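The small cup is at (283,180) and the brass weight at (372,167). The cup's world centre is (0.4494,-0.3575) with a 70 mm rim, so it's the right one. I'll descend to tip height 38 mm.

>>> {"fn": "play_rows", "kwargs": {
  "commands": "0.08 -0.04 -1 0 0 0;0 0 -1 0 0 0;0 0 -1 0 0 0;0 0 -1 0 0 0;0 0 -1 0 0 0;0 0 -1 0 0 0;0 0 -0.8 0 0 0;0 0 -0.7 0 0 0;0 0 -0.5 0 0 0;0 0 -0.4 0 0 0;0 0 0 0 0 0"
}}

```text
time_s: 5.3
tcp_pos: [0.4501, -0.3577, 0.0415]
ee_rot: [[-0.92, 0.393, -0.002], [0.393, 0.92, 0.001], [0.002, 0.0, -1.0]]
wrist_force: [0.1, 0.2, 0.8]
gripper_width: 1.0
gripper_force: 0.0
```

>>> {"fn": "play_rows", "kwargs": {
  "commands": "0 0 0 0 0 0;0 0 0 0 0 0;0 0 0 0 0 0;0 0 0 0 0 0;0 0 0 0 0 0;0 0 0 0 0 0;0 0 0 0 0 0;0 0 0 0 0 0",
  "grip": 50
}}

```text
time_s: 6.1
tcp_pos: [0.4508, -0.3583, 0.0432]
ee_rot: [[-0.919, 0.393, 0.001], [0.393, 0.919, -0.001], [-0.001, -0.0, -1.0]]
wrist_force: [-1.4, 0.7, 4.9]
gripper_width: 0.665
gripper_force: 30.0
```

>>> {"fn": "play_rows", "kwargs": {
  "commands": "0 0 0.5 0 0 0;0 0 0.8 0 0 0;0 0 1 0 0 0;0 0 0.8 0 0 0;-0.1 0.5 0.4 0 0 0;-0.13 1 0 0 0 0;-0.13 1 0 0 0 0;-0.13 1 0 0 0 0;-0.13 1 0 0 0 0;-0.13 1 0 0 0 0;-0.13 1 0 0 0 0;-0.13 1 0 0 0 0;-0.13 1 0 0 0 0;-0.13 1 0 0 0 0;-0.13 1 0 0 0 0;-0.13 1 0 0 0 0;-0.13 1 0 0 0 0;-0.13 1 0 0 0 0;-0.13 1 0 0 0 0;0 0.5 0 0 0 0"
}}

```text
time_s: 8.1
tcp_pos: [0.392, 0.0935, 0.147]
ee_rot: [[-0.92, 0.392, -0.001], [0.392, 0.92, 0.0], [0.001, -0.0, -1.0]]
wrist_force: [0.2, 0.4, -1.7]
gripper_width: 0.666
gripper_force: 30.0
```

>>> {"fn": "play_rows", "kwargs": {
  "commands": "0 0 0 0 0 0;0 0 0 0 0 0"
}}

```text
time_s: 8.3
tcp_pos: [0.3922, 0.0917, 0.147]
ee_rot: [[-0.919, 0.393, -0.002], [0.393, 0.919, -0.001], [0.001, -0.001, -1.0]]
wrist_force: [-0.6, -0.8, -0.3]
gripper_width: 0.669
gripper_force: 30.0
```

>>> {"fn": "play_rows", "kwargs": {
  "commands": "0 0 -0.9 0 0 0;0 0 -0.9 0 0 0;0 0 -0.8 0 0 0;0 0 -0.5 0 0 0;0 0 -0.2 0 0 0;0 0 0 0 0 0;0 0 0 0 0 0"
}}

```text
time_s: 9.0
tcp_pos: [0.3934, 0.0918, 0.0491]
ee_rot: [[-0.919, 0.394, 0.001], [0.394, 0.919, 0.0], [-0.001, 0.001, -1.0]]
wrist_force: [0.2, -0.0, -1.2]
gripper_width: 0.664
gripper_force: 30.0
```

>>> {"fn": "play_rows", "kwargs": {
  "commands": "0 0 -0.12 0 0 0;0.4 -0.18 0 0 0 0;0.4 -0.18 0 0 0 0;0.4 -0.18 0 0 0 0;0.4 -0.18 0 0 0 0;0.4 -0.18 0 0 0 0;0.4 -0.18 0 0 0 0;0 0 0 0 0 0;0 0 0 0 0 0"
}}

```text
time_s: 9.9
tcp_pos: [0.4647, 0.0591, 0.0446]
ee_rot: [[-0.919, 0.395, -0.001], [0.395, 0.919, -0.0], [0.001, -0.001, -1.0]]
wrist_force: [0.1, -0.2, -1.5]
gripper_width: 0.665
gripper_force: 30.0
```

>>> {"fn": "play_rows", "kwargs": {
  "commands": "0 0 -0.05 0 0 0;0 0 -0.03 0 0 0;0 0 0 0 0 0"
}}

```text
time_s: 10.2
tcp_pos: [0.4644, 0.0595, 0.0432]
ee_rot: [[-0.92, 0.393, -0.0], [0.393, 0.92, -0.001], [0.0, -0.001, -1.0]]
wrist_force: [-1.5, -1.0, 4.8]
gripper_width: 0.668
gripper_force: 30.0
```

>>> {"fn": "play_rows", "kwargs": {
  "commands": "0 0 0 0 0 0;0 0 0 0 0 0;0 0 0 0 0 0;0 0 0 0 0 0;0 0 0 0 0 0;0 0 0 0 0 0",
  "grip": 87
}}

```text
time_s: 10.8
tcp_pos: [0.4649, 0.0595, 0.0425]
ee_rot: [[-0.919, 0.394, -0.0], [0.394, 0.919, -0.0], [0.0, -0.0, -1.0]]
wrist_force: [-0.1, -0.7, 0.8]
gripper_width: 0.99
gripper_force: 0.0
```

>>> {"fn": "play_rows", "kwargs": {
  "commands": "0 0 0.3 0 0 0;0 0 0.5 0 0 0;0 0 0.8 0 0 0;-0.3 0.13 1 0 0 0;-0.5 0.22 1 0 0 0;-0.5 0.22 1 0 0 0;-0.5 0.22 1 0 0 0;0 0 1 0 0 0;0 0 1 0 0 0"
}}

```text
time_s: 11.7
tcp_pos: [0.4101, 0.0831, 0.2728]
ee_rot: [[-0.92, 0.393, 0.001], [0.393, 0.92, 0.001], [-0.001, 0.001, -1.0]]
wrist_force: [0.6, -0.4, 0.2]
gripper_width: 0.998
gripper_force: 0.0
```

```bash
python3 - <<'E'
from station import r,cams
from h import *
s=r.sense();print(s["time_s"],s["tcp_pos"],s["joints"].round(1))
L=np.array([.4875,.050]);a=np.radians(-23.2);u=np.array([np.cos(a),np.sin(a)]);v=np.array([-u[1],u[0]])
for n in("scene","top","wrist"):
    i=cams.camera_info(n);p,d=cams.capture(n);X=cloud(p,d,i["mtx"],i["R"],i["t"])
    cv2.imwrite(f"pics/{n}3.png",p)
    hsv=cv2.cvtColor(p,cv2.COLOR_BGR2HSV)
    m=(hsv[...,0]>100)&(hsv[...,0]<125)&(hsv[...,1]>120)&(X[...,2]>.055)&(X[...,2]<.085)&(X[...,0]>.4)&(X[...,0]<.53)&(abs(X[...,1]-.06)<.06)
    q=X[m]
    if len(q)<20: print(n,len(q)); continue
    q=q[q[:,2]>.062]
    # circle fit with fixed r via lsq on the edge is overkill: report extents in dispenser frame
    U=(q[:,:2]-L)@u;V=(q[:,:2]-L)@v
    print(n,len(q),np.percentile(q[:,2],95),"U",np.percentile(U,[1,99])*1000,"V",np.percentile(V,[1,99])*1000)
E
```

```text
11.7 [0.41008971 0.08310414 0.27276962] [  33.9   -1.   -21.2    0.   -69.6 -147. ]
scene 0
top 19
wrist 424 0.07003720840391214 U [-54.80428921   1.32867866] V [-26.19197341  28.55260979]
```

The cup stands at about (-26,+1) mm in the dispenser frame with its rim at 70 mm, which is well placed. Next I'll straddle the lever at (0.5817,0.102), turning the tool +90°.

>>> {"fn": "play_rows", "kwargs": {
  "commands": "0.477 0.053 0 0 0 0.873;0.477 0.053 0 0 0 0.873;0.477 0.053 0 0 0 0.873;0.477 0.053 0 0 0 0.873;0.477 0.053 0 0 0 0.873;0.477 0.053 0 0 0 0.873;0.477 0.053 0 0 0 0.873;0.477 0.053 0 0 0 0.873;0.477 0.053 0 0 0 0.873;0.477 0.053 0 0 0 0.873;0.477 0.053 0 0 0 0.873;0.477 0.053 0 0 0 0.873;0 0 0 0 0 0;0 0 0 0 0 0",
  "grip": 40
}}

```text
time_s: 13.25
tcp_pos: [0.5819, 0.102, 0.2693]
ee_rot: [[-0.396, -0.918, -0.003], [-0.918, 0.396, -0.001], [0.002, 0.002, -1.0]]
wrist_force: [0.2, -0.1, -0.9]
gripper_width: 0.461
gripper_force: 0.0
```

```bash
python3 - <<'E'
from station import r,cams
from h import *
s=r.sense();i=cams.camera_info("wrist");p,d=cams.capture("wrist");X=cloud(p,d,i["mtx"],i["R"],i["t"])
cv2.imwrite("pics/w4.png",p)
print(s["time_s"],s["tcp_pos"],np.degrees(np.arctan2(s["ee_rot"][1,0],s["ee_rot"][0,0])),s["joints"].round(1),s["gripper_width"])
hsv=cv2.cvtColor(p,cv2.COLOR_BGR2HSV);z=X[...,2]
m=((hsv[...,0]<6)|(hsv[...,0]>174))&(hsv[...,1]>150)&(z>.16)&(z<.18)
q=X[m]; print(len(q)); 
if len(q): print(cv2.minAreaRect((q[:,:2]*1000).astype(np.float32)))
E
```

```text
13.25 [0.58189068 0.1019655  0.26927717] -113.30015042390194 [ 25.6  17.2  -0.   -0.  -73.  -48.9] 0.46077073112077455
1456
((569.8009033203125, 79.25411987304688), (96.56166076660156, 20.215476989746094), 68.37959289550781)
```

View pics/w4.png

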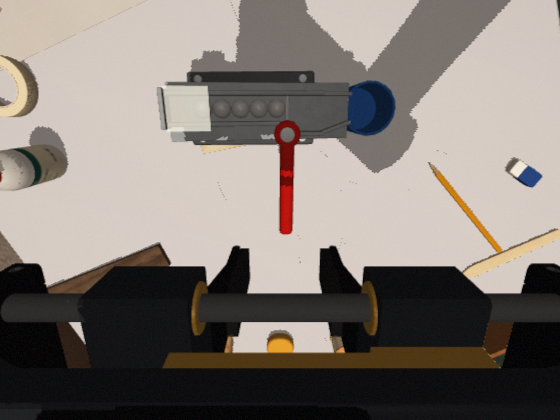

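The cup is at (370,107), snug under the lip. The lever at column 286 is centred between the fingers (235–335). I'll descend, then narrow the gap.

>>> {"fn": "play_rows", "kwargs": {
  "commands": "0 0 -1 0 0 0;0 0 -1 0 0 0;0 0 -1 0 0 0;0 0 -0.7 0 0 0;0 0 -0.37 0 0 0;0 0 0 0 0 0"
}}

```text
time_s: 13.9
tcp_pos: [0.5814, 0.1019, 0.1472]
ee_rot: [[-0.394, -0.919, -0.003], [-0.919, 0.394, -0.001], [0.002, 0.002, -1.0]]
wrist_force: [-0.2, 0.8, 0.5]
gripper_width: 0.46
gripper_force: 0.0
```

>>> {"fn": "play_rows", "kwargs": {
  "commands": "0 0 0 0 0 0;0 0 0 0 0 0;0 0 0 0 0 0;0 0 0 0 0 0",
  "grip": 22
}}

```text
time_s: 14.3
tcp_pos: [0.5829, 0.1024, 0.1493]
ee_rot: [[-0.393, -0.919, 0.001], [-0.919, 0.393, 0.001], [-0.001, -0.001, -1.0]]
wrist_force: [0.1, -0.2, 0.7]
gripper_width: 0.272
gripper_force: 0.0
```

```bash
python3 - <<'E'
import numpy as np
P=np.array([.5561,.0424]); a0=66.8
n=19; tot=93
f=lambda k:P+.065*np.array([np.cos(np.radians(a0-tot*k/n)),np.sin(np.radians(a0-tot*k/n))])
print("rz",-np.radians(tot/n)/.15)
print(";".join("%.2f %.2f 0 0 0 %.2f"%(*((f(k+1)-f(k))/.03),-np.radians(tot/n)/.15) for k in range(n)))
print(f(0),f(n))
E
```

```text
rz -0.5695284927560444
0.17 -0.08 0 0 0 -0.57;0.16 -0.09 0 0 0 -0.57;0.15 -0.11 0 0 0 -0.57;0.14 -0.12 0 0 0 -0.57;0.13 -0.13 0 0 0 -0.57;0.12 -0.14 0 0 0 -0.57;0.11 -0.15 0 0 0 -0.57;0.09 -0.16 0 0 0 -0.57;0.08 -0.17 0 0 0 -0.57;0.06 -0.17 0 0 0 -0.57;0.05 -0.18 0 0 0 -0.57;0.03 -0.18 0 0 0 -0.57;0.02 -0.18 0 0 0 -0.57;0.00 -0.19 0 0 0 -0.57;-0.01 -0.18 0 0 0 -0.57;-0.03 -0.18 0 0 0 -0.57;-0.04 -0.18 0 0 0 -0.57;-0.06 -0.18 0 0 0 -0.57;-0.07 -0.17 0 0 0 -0.57
[0.58170622 0.1021438 ] [0.61442179 0.01370212]
```

>>> {"fn": "play_rows", "kwargs": {
  "commands": "0.17 -0.08 0 0 0 -0.57;0.16 -0.09 0 0 0 -0.57;0.15 -0.11 0 0 0 -0.57;0.14 -0.12 0 0 0 -0.57;0.13 -0.13 0 0 0 -0.57;0.12 -0.14 0 0 0 -0.57;0.11 -0.15 0 0 0 -0.57;0.09 -0.16 0 0 0 -0.57;0.08 -0.17 0 0 0 -0.57;0.06 -0.17 0 0 0 -0.57;0.05 -0.18 0 0 0 -0.57;0.03 -0.18 0 0 0 -0.57;0.02 -0.18 0 0 0 -0.57;0 -0.19 0 0 0 -0.57;-0.01 -0.18 0 0 0 -0.57;-0.03 -0.18 0 0 0 -0.57;-0.04 -0.18 0 0 0 -0.57;-0.06 -0.18 0 0 0 -0.57;-0.07 -0.17 0 0 0 -0.57;0 0 0 0 0 0"
}}

```text
time_s: 16.3
tcp_pos: [0.6155, 0.0138, 0.1487]
ee_rot: [[-0.897, 0.442, 0.0], [0.442, 0.897, 0.0], [-0.0, 0.0, -1.0]]
wrist_force: [-0.6, 1.0, 0.3]
gripper_width: 0.251
gripper_force: 0.0
```

>>> {"fn": "play_rows", "kwargs": {
  "commands": "0 0 0 0 0 0;0 0 0 0 0 0;0 0 0 0 0 0;0 0 0 0 0 0;0 0 0 0 0 0;0 0 0 0 0 0;0 0 0 0 0 0;0 0 0 0 0 0;0 0 0 0 0 0;0 0 0 0 0 0;0 0 0 0 0 0;0 0 0 0 0 0;0 0 0 0 0 0;0 0 0 0 0 0;0 0 0 0 0 0"
}}

```text
time_s: 17.8
tcp_pos: [0.6156, 0.0141, 0.1485]
ee_rot: [[-0.897, 0.442, -0.0], [0.442, 0.897, -0.0], [-0.0, -0.0, -1.0]]
wrist_force: [0.5, -0.4, 0.5]
gripper_width: 0.253
gripper_force: 0.0
```

```bash
python3 - <<'E'
from station import r,cams
from h import *
print(r.sense()["time_s"],r.sense()["tcp_pos"],r.sense()["wrist_force"])
w,_=cams.capture("wrist"); t,_=cams.capture("top")
a=cv2.resize(t[165:255,240:330],(400,400),interpolation=2); b=w[:300,80:480]
cv2.imwrite("pics/c5.png",cv2.hconcat([a,cv2.copyMakeBorder(b,0,100,0,0,0)]))
E
```

```text
17.8 [0.61557925 0.01408091 0.14845533] [ 0.47061706 -0.40294855  0.50068373]
```

View pics/c5.png

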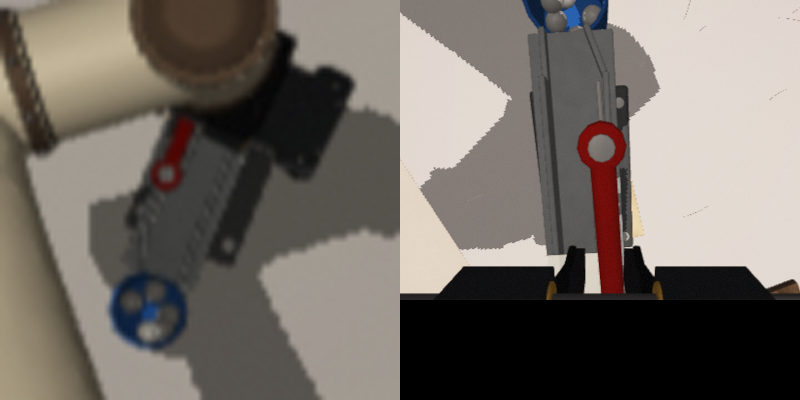

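The balls are in the cup and the chute looks empty. Before closing, I'll check the lever angle and count the balls.

```bash
python3 - <<'E'
from station import r,cams
from h import *
i=cams.camera_info("wrist");p,d=cams.capture("wrist");X=cloud(p,d,i["mtx"],i["R"],i["t"])
hsv=cv2.cvtColor(p,cv2.COLOR_BGR2HSV);z=X[...,2]
m=((hsv[...,0]<6)|(hsv[...,0]>174))&(hsv[...,1]>150)&(z>.16)&(z<.18)
v,u=np.nonzero(m); P=np.array([.5561,.0424])
o=[]
for row in range(190,285,6):
    c=u[v==row]
    if len(c): 
        q=X[row,int(round((c.min()+c.max())/2)),:2]-P; o.append(np.degrees(np.arctan2(q[1],q[0])))
print("lever turned deg",66.8-np.array(o).round(1))
cv2.imwrite("pics/c6.png",cv2.resize(p[0:60,180:300],None,fx=4,fy=4))
P=np.array([.5561,.0424]); n=19; tot=95.5; a0=66.8-93
f=lambda k:P+.065*np.array([np.cos(np.radians(a0+tot*k/n)),np.sin(np.radians(a0+tot*k/n))])
print(";".join("%.2f %.2f 0 0 0 %.2f"%(*((f(k+1)-f(k))/.03),np.radians(tot/n)/.15) for k in range(n)))
E
```

```text
lever turned deg [85.4 85.2 85.  85.8 86.5 87.1 86.9 86.6 87.1 87.4 87.2 87.6 87.4 87.7
 87.5 87.3]
0.08 0.17 0 0 0 0.58;0.06 0.18 0 0 0 0.58;0.04 0.18 0 0 0 0.58;0.03 0.19 0 0 0 0.58;0.01 0.19 0 0 0 0.58;-0.00 0.19 0 0 0 0.58;-0.02 0.19 0 0 0 0.58;-0.04 0.19 0 0 0 0.58;-0.05 0.18 0 0 0 0.58;-0.07 0.18 0 0 0 0.58;-0.09 0.17 0 0 0 0.58;-0.10 0.16 0 0 0 0.58;-0.11 0.15 0 0 0 0.58;-0.13 0.14 0 0 0 0.58;-0.14 0.13 0 0 0 0.58;-0.15 0.12 0 0 0 0.58;-0.16 0.10 0 0 0 0.58;-0.17 0.09 0 0 0 0.58;-0.17 0.07 0 0 0 0.58
```

View pics/c6.png

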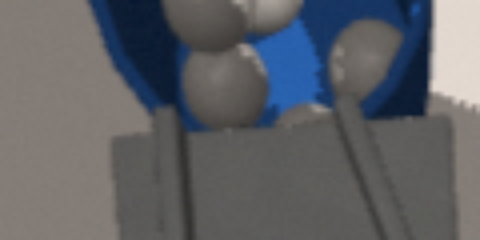

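The lever has turned about 87°, which is more than 1.4 rad. All five balls are visible in the cup: four clearly, plus one at (300,115) behind the lip. Closing now.

>>> {"fn": "play_rows", "kwargs": {
  "commands": "0.08 0.17 0 0 0 0.58;0.06 0.18 0 0 0 0.58;0.04 0.18 0 0 0 0.58;0.03 0.19 0 0 0 0.58;0.01 0.19 0 0 0 0.58;0 0.19 0 0 0 0.58;-0.02 0.19 0 0 0 0.58;-0.04 0.19 0 0 0 0.58;-0.05 0.18 0 0 0 0.58;-0.07 0.18 0 0 0 0.58;-0.09 0.17 0 0 0 0.58;-0.1 0.16 0 0 0 0.58;-0.11 0.15 0 0 0 0.58;-0.13 0.14 0 0 0 0.58;-0.14 0.13 0 0 0 0.58;-0.15 0.12 0 0 0 0.58;-0.16 0.1 0 0 0 0.58;-0.17 0.09 0 0 0 0.58;-0.17 0.07 0 0 0 0.58;0 0 0 0 0 0"
}}

```text
time_s: 19.95
tcp_pos: [0.5801, 0.1035, 0.1488]
ee_rot: [[-0.366, -0.93, 0.001], [-0.93, 0.366, 0.0], [-0.001, -0.0, -1.0]]
wrist_force: [0.0, -0.4, -0.5]
gripper_width: 0.252
gripper_force: 0.0
```

```bash
python3 - <<'E'
from station import r,cams
from h import *
s=r.sense();print(s["tcp_pos"],s["wrist_force"],np.degrees(np.arctan2(s["ee_rot"][1,0],s["ee_rot"][0,0])))
i=cams.camera_info("wrist");p,d=cams.capture("wrist");X=cloud(p,d,i["mtx"],i["R"],i["t"])
hsv=cv2.cvtColor(p,cv2.COLOR_BGR2HSV);z=X[...,2]
m=((hsv[...,0]<6)|(hsv[...,0]>174))&(hsv[...,1]>150)&(z>.16)&(z<.18)
v,u=np.nonzero(m); P=np.array([.5561,.0424])
o=[]
for row in range(150,285,6):
    c=u[v==row]
    if len(c): 
        q=X[row,int(round((c.min()+c.max())/2)),:2]-P; o.append(np.degrees(np.arctan2(q[1],q[0])))
print("lever turned deg",66.8-np.array(o).round(1))
E
```

```text
[0.58009275 0.10349437 0.14880102] [ 0.00562754 -0.35847152 -0.52242785] -111.49361363983908
lever turned deg [-107.8  -34.   -13.6   -9.2   -2.7   -0.6   -0.8    0.4    1.3    1.
    0.7    2.2    1.9    1.6    2.     2.4    2.1    2.4    2.7    2.5
    2.3    3.     2.8]
```

Lever at about 2.5°. I'll give it a small nudge further, then open and retreat.

>>> {"fn": "play_rows", "kwargs": {
  "commands": "-0.04 0.02 0 0 0 0;0 0 0 0 0 0"
}}

```text
time_s: 20.2
tcp_pos: [0.5792, 0.1037, 0.1485]
ee_rot: [[-0.368, -0.93, 0.0], [-0.93, 0.368, 0.0], [-0.0, -0.0, -1.0]]
wrist_force: [-0.3, 0.3, -0.2]
gripper_width: 0.251
gripper_force: 0.3
```

>>> {"fn": "play_rows", "kwargs": {
  "commands": "0.1 -0.05 0 0 0 0;0 0 0 0 0 0;0 0 0 0 0 0;0 0 0 0 0 0",
  "grip": 42
}}

```text
time_s: 20.6
tcp_pos: [0.5819, 0.1022, 0.1483]
ee_rot: [[-0.367, -0.93, -0.0], [-0.93, 0.367, -0.0], [0.0, 0.0, -1.0]]
wrist_force: [-0.2, -0.7, -0.5]
gripper_width: 0.466
gripper_force: 0.0
```

>>> {"fn": "play_rows", "kwargs": {
  "commands": "0 0 0.5 0 0 0;0 0 1 0 0 0;0 0 1 0 0 0;0 0 1 0 0 0;0 0 1 0 0 0;0 0 0.5 0 0 0;0 0 0 0 0 0;0 0 0 0 0 0"
}}

```text
time_s: 21.4
tcp_pos: [0.5815, 0.1023, 0.2977]
ee_rot: [[-0.367, -0.93, -0.001], [-0.93, 0.367, 0.0], [0.0, 0.001, -1.0]]
wrist_force: [-0.6, 0.3, -0.6]
gripper_width: 0.482
gripper_force: 0.0
```

```bash
python3 - <<'E'
from station import r,cams
from h import *
s=r.sense()
i=cams.camera_info("wrist");p,d=cams.capture("wrist");X=cloud(p,d,i["mtx"],i["R"],i["t"])
hsv=cv2.cvtColor(p,cv2.COLOR_BGR2HSV);z=X[...,2]
P=np.array([.5561,.0424])
m=((hsv[...,0]<6)|(hsv[...,0]>174))&(hsv[...,1]>150)&(z>.16)&(z<.18)&(np.hypot(X[...,0]-P[0],X[...,1]-P[1])>.04)&(X[...,1]<.2)
q=X[m][:,:2].mean(0)-P; print(s["time_s"],s["tcp_pos"],"lever",66.8-np.degrees(np.arctan2(q[1],q[0])))
L=np.array([.4875,.050]);a=np.radians(-23.2);u=np.array([np.cos(a),np.sin(a)]);v=np.array([-u[1],u[0]])
b=(hsv[...,0]>100)&(hsv[...,0]<125)&(hsv[...,1]>120)&(z>.062)&(z<.08)&(X[...,0]>.4)&(X[...,0]<.53)&(abs(X[...,1]-.06)<.06)
q=X[b][:,:2]-L; print("cup U",np.percentile(q@u,[1,99])*1000,"V",np.percentile(q@v,[1,99])*1000)
cv2.imwrite("pics/w7.png",cv2.resize(p[40:200,150:420],None,fx=2.8,fy=2.8))
E
```

```text
21.4 [0.58146186 0.10232249 0.29766022] lever 2.100765540253221
cup U [-53.54785526  -5.06028298] V [-26.20408478  29.00405199]
```

View pics/w7.png

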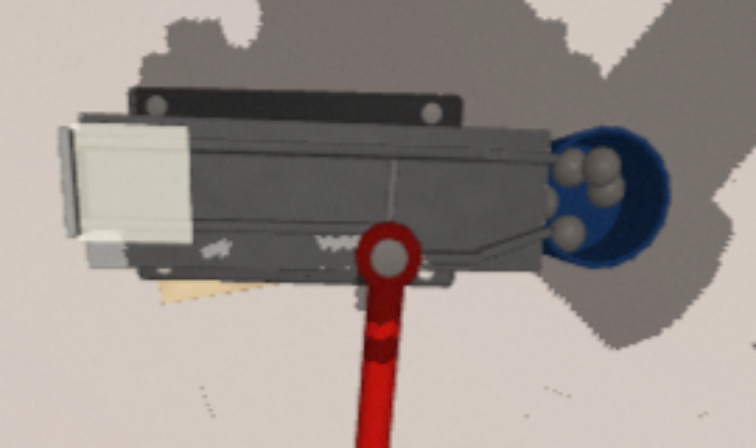

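The lever is closed at about 2°, the blade bars the chute and the chute is empty. Five balls are in the cup: four at (570–608,165–235) and one at (550,200) under the lip. Handing in.

```bash
python3 -c "
from station import r
print(r.finish_job())"
```

```text
the job is handed in; nothing more can be done
None
```

Job handed in at about 21 s; the hand-in gave no verdict. My last look showed the cup standing under the lip with all five balls in it, the chute empty and the handle closed (about 2°); the arm never came near the four bystander objects, though I didn't re-measure them.

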